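# Pull the sample jar from the middle of the lane and weigh it

## Robot

A 6-joint arm with a two-finger parallel gripper is mounted at the origin on the work surface. World frame = base frame: x ahead of the robot, y to its left, z up, the work surface at z = 0. Lengths are in mm, angles in rad, forces in N, time in s.
With the tool pointing down it reaches from about 350 to 775 mm from the base axis. Payload 7.3 kg.
Tool frame: the origin (TCP) lies on the centre line of the jaws, within the pads' length; the fingertips stand 11 mm ahead of it and the grasp point (between the pads) lies 8 mm behind it; z points along the fingers, y is the line along which they close (so a half turn about z gives the same grasp; the last joint's range is limited). The gripper opens to 92 mm and grips with 3 to 60 N. Pads are 19 mm wide; open, the fingers measure 130 mm over their backs; the gripper's body (75 mm by 190 mm) begins 47 mm behind the grasp point.
Start: joints at [-1.458, 0.342, 1.524, -0, 1.275, -0.146], TCP at [134.38, -507.529, 237.741] pointing down, gripper open.
Joint ranges: [-2.53, 2.53], [-0.77, 2.02], [0.04, 2.7], [-1, 4.14], [0.28, 2.66], [-3.11, 3.11]. Speed limits (rad/s): [2.57, 2.57, 3.14, 3.14, 3.14, 3.14].

## Interface

Orientations are given as [roll, pitch, yaw] about the fixed x, y, z axes, in that order (R = Rz(yaw) Ry(pitch) Rx(roll)).
In Python, from plant import bot gives the robot as it stands.
- The arm moves only by the tool step_arm, never from a script. Its argument "deltas" is a list of rows, each a list of 5 numbers: the opening, from 0 (shut) to 1 (fully open), then the shift along the tool's x, y, z each as a share of 0.5 m, from -1 to 1, then the turn about the tool's z as a share of pi/2 rad, from -1 to 1. In form: [[claw, x, y, z, turn], ...]. A call has 1 to 8 rows; each row shifts and turns the commanded pose from where the row before left it, along the tool's axes as they then stand; what a row does not reach is not made up. A row lasts 1/10 s, in which the tool goes at most 50 mm and 8.59 degrees, less where a joint would pass 70% of its speed; a pose out of reach is approached as far as the arm can. A call with a number of a shift or a turn outside -1 to 1 is refused whole. A call with a gripper value outside its range is refused whole. The fingers move at their own pace and stop on an object; the grip force is fixed at half the most. Time passes only in rows, so rows that do not move let the fingers close. It gives the time, the measured TCP pose, the force, the opening and the grip force at its end, in the units of the state.
- bot.get_obs(): the state, without advancing time (a new reading comes with each control period).
- bot.capture(name): name is "scene" or "top" or "wrist"; returns (picture, depth): 420x560x3 uint8, red, green, blue; 420x560 float32, mm along the optical axis (not along the pixel's ray), 0 where there is no reading.
- bot.camera_params(name): a dict with "fov_y" (degrees; the focal length in pixels is half the picture's height over the tangent of half this angle, whatever the lens; pixels are square), "cx", "cy" (the principal point, pixels), "rvec" (rotation vector, rad) and "tvec" (3), from world to camera coordinates, as OpenCV has them. Camera axes: x right, y down, z forward; pixel columns grow to the right and rows downward; lengths in mm; the calibration is good to about 2 mm. A picture is of the moment at which its call begins: read the wrist's pose just before it. camera_params takes no time and is no camera call; for the wrist camera it gives the pose at the moment of the call.
- bot.close_job(): hands the job in; it is judged then, once.
The state is a dict: "time": time; "joint_positions": joint angles; "dq": joint speeds; "tau": joint torques, N m; "tool_pos": TCP position; "tcp_rot": TCP orientation; "contact_force": force on the tool from outside, world axes, zero at the start; "moment": the same for the moment, N m; "grip_width": finger opening in mm; "finger_force": force on a finger pad.
Only numpy, scipy, OpenCV 4.12 (cv2) and the standard library are available. Lean on these libraries where they do the work, as an engineer would, in place of code of your own. Each camera call takes 0.05 s, during which the arm holds its last target. There are 200 camera calls.

## Task

The short jar in the middle of the jar lane is due for weighing, but the tall jars on both sides leave no room to grip it. Stand both tall jars in the white tray, put the short jar in the middle of the scale's pan while they wait there, then put each tall jar back upright where it first stood in the lane. The jars are glass, so set them down rather than dropping or tipping them, and leave the wrench, the cup and the collar where they are.

Things in the scene. Friction and masses are not known exactly. Their poses are not given: they have to be found in the camera images.
- round_jar: Tall round glass jar with brown filling and a white lid: 52 mm diameter, 110 mm high (lid: the top 26 mm, same diameter), about 0.3 kg. Stands at one end of the lane. Origin: centre of its underside, z up.
- square_jar: Tall square glass jar with brown filling and a square white lid: 50 x 50 mm, 110 mm high (lid: the top 26 mm, same width), about 0.32 kg. Stands at the other end of the lane. Origin: centre of its underside; x and y normal to its flat sides, z up.
- short_jar: Short round glass jar with a white lid: 52 mm diameter, 46 mm high (lid: the top 14 mm, same diameter), about 0.15 kg. Stands between the tall jars; its top lies 4 mm below the lane's walls and only 5 to 8 mm separate it from each tall jar. Origin: centre of its underside, z up.
- lane: Fixed metal channel for a row of jars, along its own y: 190 mm long, 70 mm wide outside, 62 mm inside, floor 4 mm thick, side walls (at -x and +x) 54 mm high and 4 mm thick, end stops only 16 mm high over the table and 4 mm thick. The tall jars stand at about y = -58 and +58 mm, the short one at 0. With the tall jars gone the short one can be gripped along the lane's y, the fingers inside the channel. Origin: centre of its underside, on the table.
- tray: Fixed low white plastic tray, empty, the side area: 220 mm (its x) by 130 mm (its y), rim 20 mm high, walls 4 mm, floor about 4 mm above the table. Room for both tall jars, for instance at x = -50 and +50 mm. Origin: centre of its underside, on the table.
- scale: Fixed bench scale: grey housing 190 x 150 mm, 34 mm high, with a flat round steel pan of 130 mm diameter whose top is 48 mm above the origin. Origin: centre of its underside, on the table, straight below the middle of the pan. Its display faces -x.
- wrench: Bystander: steel wrench lying flat, 160 mm long, along its x. Leave it alone.
- cup: Bystander: steel cup, 68 mm diameter, 70 mm high. Origin: centre of its underside. Leave it alone.
- collar: Bystander: dark steel collar (ring) lying flat, 64 mm outside, 48 mm bore, 22 mm high. Origin: centre of its underside. Leave it alone.

How it is judged (in metres and radians):
On the way, in this order (a step that is already met when the one before it is completed fails the run):
1. both tall jars stand released and upright in the tray while the short jar is still in the lane (x of round_jar in the frame of tray between -0.1 and 0.1 m and y of round_jar in the frame of tray between -0.06 and 0.06 m and z of each of round_jar, square_jar in the frame of tray below 0.012 m and angle between each of round_jar, square_jar's own z axis and vertical below 0.12 rad and contact force between each of round_jar, square_jar and the fingers below 0.3 N and x of square_jar in the frame of tray between -0.1 and 0.1 m and y of square_jar in the frame of tray between -0.06 and 0.06 m and x of short_jar in the frame of lane between -0.031 and 0.031 m and y of short_jar in the frame of lane between -0.09 and 0.09 m and z of short_jar in the frame of lane below 0.012 m), for 0.2 s.
2. the short jar stands released in the middle of the scale's pan while both tall jars are still in the tray (horizontal distance between short_jar and scale below 0.02 m and z of short_jar in the frame of scale between 0.043 and 0.055 m and angle between each of short_jar, round_jar, square_jar's own z axis and vertical below 0.12 rad and contact force between each of short_jar, round_jar, square_jar and the fingers below 0.3 N and x of round_jar in the frame of tray between -0.1 and 0.1 m and y of round_jar in the frame of tray between -0.06 and 0.06 m and z of each of round_jar, square_jar in the frame of tray below 0.012 m and x of square_jar in the frame of tray between -0.1 and 0.1 m and y of square_jar in the frame of tray between -0.06 and 0.06 m), for 0.2 s.
At the end, for the whole second after the job is handed in: The short jar stands upright (within 0.12 rad) on the scale's pan, within 20 mm of its middle; each tall jar stands upright in the lane within 15 mm of where it stood at the start; all are released and at rest (horizontal distance between short_jar and scale below 0.02 m and z of short_jar in the frame of scale between 0.043 and 0.055 m and angle between each of short_jar, round_jar, square_jar's own z axis and vertical below 0.12 rad and contact force between short_jar and the fingers below 0.3 N and distance of each of round_jar, square_jar from where it was at the start of the episode below 0.015 m and linear speed of each of round_jar, square_jar, short_jar below 0.02 m/s); the robot touches nothing.
It fails at once if a jar is tipped by more than 0.5 rad (angle between any of round_jar, square_jar, short_jar's own z axis and vertical above 0.5 rad).
It fails at once if a jar is dropped (falls freely, unheld, at over 0.6 m/s: from about 20 mm or more) ((contact force between round_jar and the fingers below 0.3 N and linear speed of round_jar above 0.6 m/s) or (contact force between square_jar and the fingers below 0.3 N and linear speed of square_jar above 0.6 m/s) or (contact force between short_jar and the fingers below 0.3 N and linear speed of short_jar above 0.6 m/s)).
It fails at once if a bystander is moved by more than 20 mm (distance of any of wrench, cup, collar from where it was at the start of the episode above 0.02 m).
It also fails if it takes over 120 s, if anything falls off the work surface, if the arm or the gripper's body presses on something with over 40 N, if the wrist force passes 120 N, or if a joint passes its speed limit or range.

## Working session

There is one attempt and no reset: what is moved stays moved. The work goes in short steps, Python scripts to look and compute and a tool call to move; the robot and the scene stay as the last step left them, time stands still between calls to the robot, and variables do not carry over. Pictures are saved under pics/ and viewed, at most 14 in all, crops included, and the job is handed in when it is done.

Besides the shell and the picture viewer there is one more tool, called by a JSON object that holds its "name" and its "arguments", one argument or row to a line. step_arm: Moves the arm, as the interface text tells. Shift numbers are shares of 0.5 m and turn numbers shares of pi/2 rad, none past 1 either way. Its arguments: {"type":"object","properties":{"deltas":{"type":"array","items":{"type":"array","items":{"type":"number","minimum":-1,"maximum":1}}}},"required":["deltas"]}

```bash
mkdir -p pics; ls
cat > h.py <<'E'
import numpy as np, cv2
from plant import bot
def cap(n):
    p=bot.camera_params(n); im,d=bot.capture(n); return p,im,d
def world(p,d):
    h,w=d.shape; f=h/2/np.tan(np.radians(p["fov_y"])/2)
    v,u=np.mgrid[:h,:w]
    c=np.stack([(u-p["cx"])/f*d,(v-p["cy"])/f*d,d],-1)
    R=cv2.Rodrigues(np.array(p["rvec"],float))[0]
    return (c-np.array(p["tvec"]).ravel())@R
E
python3 - <<'E'
from h import *
for n in("scene","top"):
    p,im,d=cap(n); print(n,p); cv2.imwrite(f"pics/{n}.png",im[...,::-1]); np.savez(f"{n}.npz",im=im,d=d,W=world(p,d))
o=bot.get_obs(); print(o)
E
```

```text
pics
scene {'fov_y': 50.31177347657415, 'cx': 277.0298439772232, 'cy': 208.01476167443488, 'rvec': array([ 1.53655578,  1.72500703, -0.92583864]), 'tvec': array([  63.894928  , -271.50638531, 1282.64983005])}
top {'fov_y': 51.909333305401944, 'cx': 272.9560696022377, 'cy': 212.13848644715947, 'rvec': array([ 2.17721826, -2.14542358,  0.13037802]), 'tvec': array([ 13.73932312, 572.63650535, 867.54539223])}
{'time': 0.1, 'joint_positions': array([-1.45801100e+00,  3.42671728e-01,  1.52497249e+00, -2.86307193e-05,
        1.27538906e+00, -1.46021647e-01]), 'dq': array([-1.06897410e-03, -2.69718917e-03, -1.51296276e-03, -8.49625936e-05,
        1.50074535e-03,  4.94490900e-05]), 'tau': array([ 4.95161585e-04, -4.32006955e+01, -2.44694656e+01,  7.17657083e-02,
        5.25863981e-02, -4.43172053e-05]), 'tool_pos': array([ 134.32219668, -507.14379635,  237.08695289]), 'tcp_rot': array([-3.14016338e+00, -1.82527818e-04,  2.58815194e-01]), 'contact_force': array([-1.13398765,  0.07439498,  0.10980989]), 'moment': array([-0.03245072, -0.0143453 ,  0.05217019]), 'finger_force': 0.0, 'grip_width': 91.62630335626145}
```

View pics/top.png

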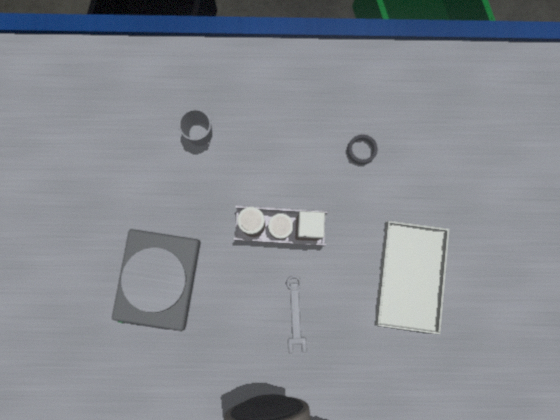

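View pics/scene.png

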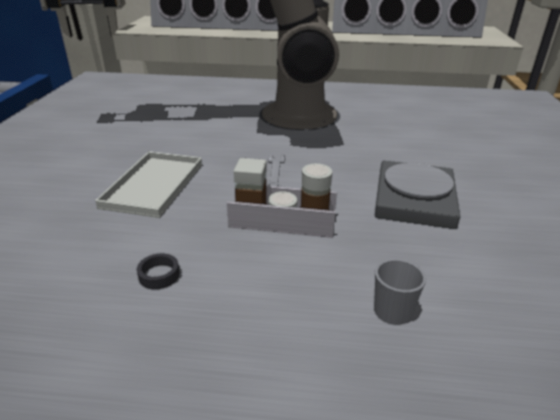

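The top view has +x upward and +y to the left. Pixel positions are round jar (250,220), short jar (280,226), square jar (312,225), tray (413,278), pan (153,279) and wrench (295,315). Next I'll measure them with depth.

Run:
```python
from h import *
t=np.load("top.npz"); s=np.load("scene.npz")
W=t["W"]; im=t["im"]
def box(W,u0,u1,v0,v1,z0,z1):
    w=W[v0:v1,u0:u1].reshape(-1,3); w=w[np.isfinite(w).all(1)]; return w[(w[:,2]>z0)&(w[:,2]<z1)]
def rep(n,q):
    c,sz,a=cv2.minAreaRect(q[:,:2].astype(np.float32)); ce=cv2.minEnclosingCircle(q[:,:2].astype(np.float32))
    print(n,len(q),"mean",q.mean(0).round(1),"rect",np.round(c,1),np.round(sz,1),round(a,1),"circ",np.round(ce[0],1),round(ce[1],1))
print("table z",np.median(W[330:400,400:540,2]),np.median(W[60:110,250:320,2]))
rep("round",box(W,230,268,200,242,100,125))
rep("square",box(W,295,332,205,245,100,125))
rep("short",box(W,268,294,214,240,46,60)); 
rep("laneall",box(W,225,335,200,250,12,65))
rep("tray",box(W,370,455,215,340,10,30))
rep("housing",box(W,105,205,225,335,25,41))
rep("pan",box(W,105,205,225,335,43,60))
rep("wrench",box(W,280,310,270,360,3,40))
rep("cup",box(W,175,218,105,150,55,90))
rep("collar",box(W,340,385,130,170,12,40))
S=s["W"].reshape(-1,3); S=S[np.isfinite(S).all(1)]
# scene-cam cross-check
for n,c,z in(("round",box(W,230,268,200,242,100,125).mean(0),(100,125)),("square",box(W,295,332,205,245,100,125).mean(0),(100,125)),("pan",box(W,105,205,225,335,43,60).mean(0),(43,60)),("tray",box(W,370,455,215,340,10,30).mean(0),(10,30))):
    r=dict(round=40,square=45,pan=75,tray=140)[n]
    q=S[(np.hypot(*(S[:,:2]-c[:2]).T)<r)&(S[:,2]>z[0])&(S[:,2]<z[1])]; rep("S "+n,q)
```

```text
table z -2.1989608890874406 -1.534178873033876
round 579 mean [546.6  65.3 112.4] rect [546.4  65.5] [50.7 49.9] 46.0 circ [547.2  65.5] 25.9
square 695 mean [540.5 -49.9 111.9] rect [541.  -50.3] [50.2 50.1] 88.1 circ [540.7 -50.5] 33.3
short 456 mean [542.5   7.6  48.7] rect [542.4   7.3] [49.4 49.2] 1.1 circ [543.1   7.5] 25.7
laneall 1187 mean [540.7  10.2  44. ] rect [543.3   7.8] [189.9  70.2] 87.2 circ [543.8   7.3] 100.0
tray 889 mean [ 440.4 -275.8   16.5] rect [ 442.9 -272.8] [132.1 220.4] 83.0 circ [ 443.  -272.8] 127.3
housing 3490 mean [428.4 258.1  32. ] rect [429.5 264. ] [151.2 191.2] 82.0 circ [430.8 262.5] 117.8
pan 3220 mean [429.8 263.6  46.4] rect [429.8 264.2] [128.2 128.4] 1.9 circ [430.2 263.9] 65.1
wrench 649 mean [356.3 -26.8   5.5] rect [361.6 -25.7] [157.6  37.7] 4.5 circ [360.7 -25.9] 79.7
cup 312 mean [750.6 189.2  65.3] rect [747.9 187.9] [66.3 66.3] 29.9 circ [748.1 187.9] 34.1
collar 333 mean [ 715.  -167.8   19.2] rect [ 715.2 -168. ] [62.4 62. ] 1.7 circ [ 715.5 -168.4] 31.9
S round 525 mean [556.2  64.3 110. ] rect [550.   63.9] [52.9 50.6] 14.6 circ [549.6  64.3] 27.1
S square 560 mean [551.3 -50.2 109.7] rect [543.3 -50.8] [49.6 54.4] 86.9 circ [542.3 -51.3] 35.0
S pan 1742 mean [436.9 262.3  45.8] rect [432.  261.8] [128.5 130.3] 83.3 circ [432.6 263.3] 66.9
S tray 956 mean [ 460.1 -276.    15. ] rect [ 445.5 -273.8] [132.5 224.5] 83.5 circ [ 445.5 -273.6] 126.9
```

```bash
cat >> h.py <<'E'
def go(*tgt):
    "shares (tool x,y,z) and turn to get to x,y,z[,yaw deg]; shift given in axes AFTER the turn"
    o=bot.get_obs(); y=o["tcp_rot"][2]; y2=np.radians(tgt[3]) if len(tgt)>3 else y
    d=np.array(tgt[:3])-o["tool_pos"]; s,c=np.sin(y2),np.cos(y2)
    sh=np.array([d[0]*c+d[1]*s,d[0]*s-d[1]*c,-d[2]])/500
    tu=-((y2-y+np.pi)%(2*np.pi)-np.pi)/(np.pi/2)
    print("t",round(o["time"],1),"pos",o["tool_pos"].round(1),"yaw",round(np.degrees(y),2),"shift",sh.round(4),"turn",round(tu,4),"rows>=",np.ceil(max(np.linalg.norm(sh)/.09,abs(tu)/.09)))
E
python3 -c "
from h import *
go(541.7,-50.4,237,87.2)"
```

```text
t 0.1 pos [ 134.3 -507.1  237.1] yaw 14.83 shift [9.522e-01 7.692e-01 2.000e-04] turn -0.8041 rows>= 14.0
```

{"name": "step_arm", "arguments": {
  "deltas": [
    [1,0,0,0,-0.09],
    [1,0,0,0,-0.09],
    [1,0,0,0,-0.09],
    [1,0,0,0,-0.09],
    [1,0,0,0,-0.09],
    [1,0,0,0,-0.09],
    [1,0,0,0,-0.09],
    [1,0,0,0,-0.09]
  ]
}}

```text
time: 0.9
tool_pos: [134.4, -507.3, 237.3]
tcp_rot: [-3.141, -0.001, 1.396]
contact_force: [-0.2, -0.5, 0.2]
grip_width: 91.6
finger_force: 0.0
```

{"name": "step_arm", "arguments": {
  "deltas": [
    [1,0,0,0,-0.085],
    [1,0,0,0,0],
    [1,0,0,0,0]
  ]
}}

```text
time: 1.2
tool_pos: [134.4, -507.4, 237.5]
tcp_rot: [-3.142, -0.001, 1.52]
contact_force: [0.1, 0.4, -0.0]
grip_width: 92.2
finger_force: 0.0
```

```bash
python3 -c "
from h import *
go(541.7,-50.4,237,87.2)"
```

```text
t 1.2 pos [ 134.4 -507.4  237.5] yaw 87.07 shift [9.527e-01 7.691e-01 9.000e-04] turn -0.0014 rows>= 14.0
```

{"name": "step_arm", "arguments": {
  "deltas": [
    [1,0.0595,0.0481,0,0],
    [1,0.0595,0.0481,0,0],
    [1,0.0595,0.0481,0,0],
    [1,0.0595,0.0481,0,0],
    [1,0.0595,0.0481,0,0],
    [1,0.0595,0.0481,0,0],
    [1,0.0595,0.0481,0,0],
    [1,0.0595,0.0481,0,0]
  ]
}}

```text
time: 2.0
tool_pos: [338.7, -277.6, 237.8]
tcp_rot: [3.141, 0.0, 1.52]
contact_force: [-0.2, -0.7, 0.8]
grip_width: 91.9
finger_force: 0.0
```

{"name": "step_arm", "arguments": {
  "deltas": [
    [1,0.0595,0.0481,0,0],
    [1,0.0595,0.0481,0,0],
    [1,0.0595,0.0481,0,0],
    [1,0.0595,0.0481,0,0],
    [1,0.0595,0.0481,0,0],
    [1,0.0595,0.0481,0,0],
    [1,0.0595,0.0481,0,0],
    [1,0.0595,0.0481,0,0]
  ]
}}

```text
time: 2.8
tool_pos: [542.2, -48.9, 237.6]
tcp_rot: [-3.141, 0.0, 1.52]
contact_force: [0.7, -0.1, 0.1]
grip_width: 91.3
finger_force: 0.0
```

{"name": "step_arm", "arguments": {
  "deltas": [
    [1,0,0,0,0],
    [1,0,0,0,0]
  ]
}}

```text
time: 3.0
tool_pos: [541.2, -49.8, 237.2]
tcp_rot: [-3.141, 0.0, 1.523]
contact_force: [0.4, -0.1, -0.2]
grip_width: 91.6
finger_force: 0.0
```

Run:
```python
from h import *
go(541.7,-50.4,76,87.2)
p,im,d=cap("wrist"); cv2.imwrite("pics/w1.png",im[...,::-1]); W=world(p,d).reshape(-1,3); W=W[d.ravel()>0]
print(d.min(),d.max())
for n,x,y,lo,hi,r in(("round",547,65,100,125,40),("square",541,-50,100,125,40),("short",543,7.5,42,60,28)):
    q=W[(np.hypot(W[:,0]-x,W[:,1]-y)<r)&(W[:,2]>lo)&(W[:,2]<hi)]
    if len(q): print(n,len(q),q.mean(0).round(1),cv2.minAreaRect(q[:,:2].astype(np.float32)))
```

```text
t 3.0 pos [541.2 -49.8 237.2] yaw 87.26 shift [-0.0011  0.001   0.3224] turn 0.0007 rows>= 4.0
0.0 456.90625
round 4116 [548.4  64.3 113.6] ((548.4199829101562, 63.98109436035156), (51.01118469238281, 51.31315231323242), 77.67879486083984)
square 3486 [542.4 -49.4 112.9] ((542.2547607421875, -51.29913330078125), (49.784767150878906, 50.02619171142578), 87.95706176757812)
short 2237 [544.1   6.6  49.6] ((543.9442138671875, 6.1852874755859375), (50.96940612792969, 50.80891799926758), 67.32640075683594)
```

View pics/w1.png

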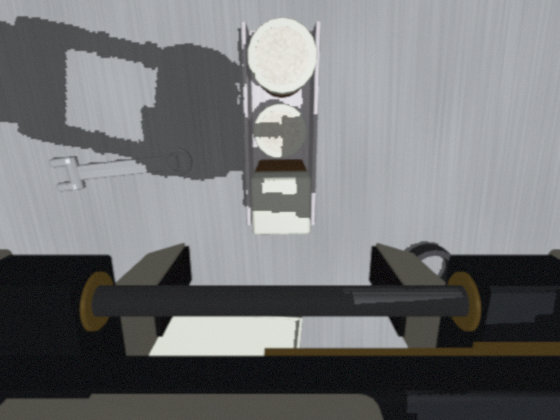

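The wrist view shows the round jar at (282,55), the short jar at (280,130) and the square jar at (281,205), which agrees with the top view. I'll go down on the square jar.

{"name": "step_arm", "arguments": {
  "deltas": [
    [1,-0.002,0.0016,0.06,0],
    [1,0,0,0.06,0],
    [1,0,0,0.06,0],
    [1,0,0,0.06,0],
    [1,0,0,0.05,0],
    [1,0,0,0.032,0],
    [1,0,0,0,0],
    [1,0,0,0,0]
  ]
}}

```text
time: 3.85
tool_pos: [541.9, -52.4, 77.3]
tcp_rot: [3.141, 0.0, 1.521]
contact_force: [0.9, -0.2, 0.0]
grip_width: 91.6
finger_force: 0.0
```

{"name": "step_arm", "arguments": {
  "deltas": [
    [0,0,0,0,0],
    [0,0,0,0,0],
    [0,0,0,0,0],
    [0,0,0,0,0],
    [0,0,0,0,0],
    [0,0,0,0,0],
    [0,0,0,0,0],
    [0,0,0,0,0]
  ]
}}

```text
time: 4.65
tool_pos: [542.1, -51.3, 76.8]
tcp_rot: [-3.142, 0.0, 1.523]
contact_force: [-0.3, 0.4, 1.4]
grip_width: 50.2
finger_force: 29.9
```

{"name": "step_arm", "arguments": {
  "deltas": [
    [0,0,0,-0.02,0],
    [0,0,0,-0.03,0],
    [0,0,0,-0.04,0],
    [0,0,0,-0.04,0],
    [0,0,0,-0.03,0],
    [0,0,0,0,0]
  ]
}}

```text
time: 5.25
tool_pos: [543.2, -51.6, 158.9]
tcp_rot: [3.138, 0.001, 1.523]
contact_force: [0.2, -1.4, -3.6]
grip_width: 49.9
finger_force: 29.9
```

{"name": "step_arm", "arguments": {
  "deltas": [
    [0,-0.03,-0.02,0,0],
    [0,-0.06,-0.04,0,0],
    [0,-0.075,-0.047,0,0],
    [0,-0.075,-0.047,0,0],
    [0,-0.075,-0.047,0,0],
    [0,-0.065,-0.041,0,0],
    [0,-0.0444,-0.029,0,0],
    [0,-0.02,-0.013,0,0]
  ]
}}

```text
time: 6.05
tool_pos: [388.0, -268.0, 156.0]
tcp_rot: [-3.14, -0.001, 1.521]
contact_force: [-0.3, 0.7, -3.5]
grip_width: 49.9
finger_force: 29.9
```

{"name": "step_arm", "arguments": {
  "deltas": [
    [0,0,0,0,0],
    [0,0,0,0,0],
    [0,0,0,0,0]
  ]
}}

```text
time: 6.35
tool_pos: [390.2, -265.6, 156.5]
tcp_rot: [-3.141, -0.001, 1.525]
contact_force: [-0.0, -0.2, -3.5]
grip_width: 50.2
finger_force: 29.9
```

Run:
```python
from h import *
go(389.4,-266.3,77)
p,im,d=cap("scene"); cv2.imwrite("pics/s2.png",im[...,::-1])
```

```text
t 6.3 pos [ 390.2 -265.6  156.5] yaw 87.35 shift [-0.0015 -0.0016  0.159 ] turn -0.0 rows>= 2.0
```

View pics/s2.png

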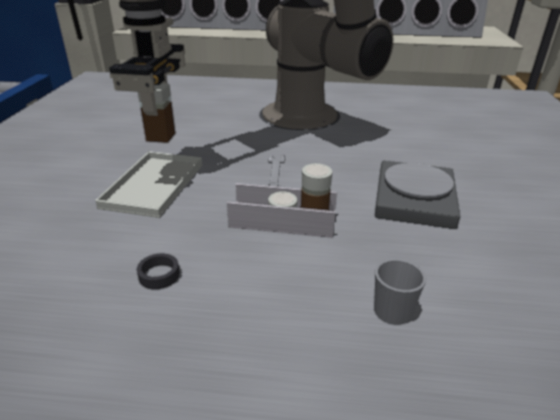

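The square jar is held upright at (158,122) above the tray's near end. I'll lower it gently.

{"name": "step_arm", "arguments": {
  "deltas": [
    [0,0,0,0.03,0],
    [0,0,0,0.04,0],
    [0,0,0,0.04,0],
    [0,0,0,0.025,0],
    [0,0,0,0.015,0],
    [0,0,0,0,0],
    [0,0,0,0,0]
  ]
}}

```text
time: 7.1
tool_pos: [390.2, -266.6, 82.1]
tcp_rot: [3.141, 0.001, 1.524]
contact_force: [-0.0, 0.1, -2.4]
grip_width: 50.0
finger_force: 29.9
```

{"name": "step_arm", "arguments": {
  "deltas": [
    [0,0,0,0.003,0],
    [0,0,0,0.003,0],
    [0,0,0,0.002,0],
    [0,0,0,0,0],
    [0,0,0,0,0]
  ]
}}

```text
time: 7.6
tool_pos: [389.7, -266.6, 77.8]
tcp_rot: [3.142, 0.0, 1.523]
contact_force: [-0.7, -0.4, -3.8]
grip_width: 50.3
finger_force: 29.9
```

{"name": "step_arm", "arguments": {
  "deltas": [
    [0,0,0,0.002,0],
    [0,0,0,0,0],
    [0,0,0,0,0]
  ]
}}

```text
time: 7.9
tool_pos: [389.8, -266.7, 76.7]
tcp_rot: [3.141, 0.0, 1.523]
contact_force: [0.2, 0.0, -2.8]
grip_width: 49.8
finger_force: 29.9
```

{"name": "step_arm", "arguments": {
  "deltas": [
    [0,0,0,0.002,0],
    [0,0,0,0,0],
    [0,0,0,0,0]
  ]
}}

```text
time: 8.2
tool_pos: [389.8, -266.8, 76.7]
tcp_rot: [3.141, 0.001, 1.523]
contact_force: [-3.6, 1.4, 7.6]
grip_width: 50.0
finger_force: 29.9
```

Contact felt, so I'll release and rise.

{"name": "step_arm", "arguments": {
  "deltas": [
    [0.3,0,0,0,0],
    [1,0,0,0,0],
    [1,0,0,0,0],
    [1,0,0,0,0],
    [1,0,0,0,0],
    [1,0,0,0,0],
    [1,0,0,0,0]
  ]
}}

```text
time: 8.9
tool_pos: [389.7, -266.6, 75.7]
tcp_rot: [-3.142, 0.0, 1.523]
contact_force: [-1.0, -0.6, 0.8]
grip_width: 90.4
finger_force: 0.0
```

{"name": "step_arm", "arguments": {
  "deltas": [
    [1,0,0,-0.02,0],
    [1,0,0,-0.04,0],
    [1,0,0,-0.06,0],
    [1,0,0,-0.06,0],
    [1,0,0,0,0],
    [1,0,0,0,0]
  ]
}}

```text
time: 9.5
tool_pos: [389.9, -266.8, 166.6]
tcp_rot: [3.14, 0.001, 1.523]
contact_force: [0.6, -0.1, -1.0]
grip_width: 92.1
finger_force: 0.0
```

```bash
python3 -c "
from h import *
go(548.2,64.4,77,87.2)"
```

```text
t 9.5 pos [ 389.9 -266.8  166.6] yaw 87.28 shift [0.677  0.2839 0.1792] turn 0.0009 rows>= 9.0
```

{"name": "step_arm", "arguments": {
  "deltas": [
    [1,0.0677,0.0284,0,0],
    [1,0.0677,0.0284,0,0],
    [1,0.0677,0.0284,0,0],
    [1,0.0677,0.0284,0,0],
    [1,0.0677,0.0284,0,0],
    [1,0.0677,0.0284,0,0],
    [1,0.0677,0.0284,0,0],
    [1,0.0677,0.0284,0,0]
  ]
}}

```text
time: 10.3
tool_pos: [515.7, 0.1, 164.5]
tcp_rot: [-3.139, -0.0, 1.523]
contact_force: [-0.1, -0.3, -1.2]
grip_width: 91.7
finger_force: 0.0
```

{"name": "step_arm", "arguments": {
  "deltas": [
    [1,0.0677,0.0284,0,0],
    [1,0.0677,0.0284,0,0],
    [1,0,0,0,0],
    [1,0,0,0,0]
  ]
}}

```text
time: 10.7
tool_pos: [546.8, 65.3, 164.4]
tcp_rot: [-3.139, 0.001, 1.525]
contact_force: [-0.1, -0.2, -0.7]
grip_width: 91.8
finger_force: 0.0
```

```bash
python3 -c "
from h import *
go(548.2,64.4,77,87.2)"
```

```text
t 10.7 pos [546.8  65.3 164.4] yaw 87.39 shift [-0.0016  0.0029  0.1747] turn 0.0021 rows>= 2.0
```

{"name": "step_arm", "arguments": {
  "deltas": [
    [1,-0.001,0.0025,0.04,0],
    [1,0,0,0.05,0],
    [1,0,0,0.05,0],
    [1,0,0,0.03,0],
    [1,0,0,0.004,0],
    [1,0,0,0,0],
    [1,0,0,0,0]
  ]
}}

```text
time: 11.4
tool_pos: [549.3, 63.6, 79.6]
tcp_rot: [3.14, 0.0, 1.523]
contact_force: [-0.1, 0.3, 0.6]
grip_width: 91.8
finger_force: 0.0
```

{"name": "step_arm", "arguments": {
  "deltas": [
    [0,0,0,0,0],
    [0,0,0,0,0],
    [0,0,0,0,0],
    [0,0,0,0,0],
    [0,0,0,0,0],
    [0,0,0,0,0],
    [0,0,0,0,0],
    [0,0,0,0,0]
  ]
}}

```text
time: 12.2
tool_pos: [548.7, 64.3, 78.7]
tcp_rot: [-3.141, 0.0, 1.523]
contact_force: [-1.7, 0.1, 1.2]
grip_width: 51.6
finger_force: 29.9
```

{"name": "step_arm", "arguments": {
  "deltas": [
    [0,0,0,-0.02,0],
    [0,0,0,-0.03,0],
    [0,0,0,-0.04,0],
    [0,0,0,-0.04,0],
    [0,0,0,-0.03,0],
    [0,0,0,0,0],
    [0,0,0,0,0]
  ]
}}

```text
time: 12.9
tool_pos: [548.6, 64.2, 158.6]
tcp_rot: [-3.142, 0.0, 1.523]
contact_force: [-0.0, -0.0, -3.2]
grip_width: 51.8
finger_force: 29.9
```

```bash
python3 -c "
from h import *
go(498.6,-279.7,77)"
```

```text
t 12.9 pos [548.6  64.2 158.6] yaw 87.28 shift [-0.6918 -0.0673  0.1632] turn -0.0 rows>= 8.0
```

{"name": "step_arm", "arguments": {
  "deltas": [
    [0,-0.03,-0.003,0,0],
    [0,-0.06,-0.006,0,0],
    [0,-0.075,-0.0073,0,0],
    [0,-0.075,-0.0073,0,0],
    [0,-0.075,-0.0073,0,0],
    [0,-0.075,-0.0073,0,0],
    [0,-0.075,-0.0073,0,0],
    [0,-0.075,-0.0073,0,0]
  ]
}}

```text
time: 13.7
tool_pos: [508.2, -206.2, 157.6]
tcp_rot: [-3.14, -0.001, 1.523]
contact_force: [0.7, 0.3, -1.9]
grip_width: 51.6
finger_force: 30.0
```

{"name": "step_arm", "arguments": {
  "deltas": [
    [0,-0.065,-0.0063,0,0],
    [0,-0.045,-0.0044,0,0],
    [0,-0.03,-0.0028,0,0],
    [0,-0.012,-0.001,0,0],
    [0,0,0,0,0],
    [0,0,0,0,0]
  ]
}}

```text
time: 14.3
tool_pos: [498.8, -278.8, 158.5]
tcp_rot: [-3.141, -0.001, 1.524]
contact_force: [-0.6, 0.2, -2.6]
grip_width: 51.7
finger_force: 29.9
```

{"name": "step_arm", "arguments": {
  "deltas": [
    [0,0,0,0.03,0],
    [0,0,0,0.04,0],
    [0,0,0,0.04,0],
    [0,0,0,0.025,0],
    [0,0,0,0.015,0],
    [0,0,0,0.004,0],
    [0,0,0,0,0],
    [0,0,0,0,0]
  ]
}}

```text
time: 15.1
tool_pos: [499.3, -280.1, 82.5]
tcp_rot: [3.14, 0.001, 1.523]
contact_force: [-0.1, 0.5, -3.1]
grip_width: 51.5
finger_force: 29.9
```

{"name": "step_arm", "arguments": {
  "deltas": [
    [0,0,0,0.004,0],
    [0,0,0,0.003,0],
    [0,0,0,0,0],
    [0,0,0,0,0]
  ]
}}

```text
time: 15.5
tool_pos: [498.9, -280.0, 78.6]
tcp_rot: [3.141, 0.001, 1.523]
contact_force: [-0.2, -0.8, 1.0]
grip_width: 51.7
finger_force: 30.0
```

{"name": "step_arm", "arguments": {
  "deltas": [
    [0,0,0,0.002,0],
    [0,0,0,0,0],
    [0,0,0,0,0]
  ]
}}

```text
time: 15.8
tool_pos: [499.0, -280.1, 78.6]
tcp_rot: [3.141, 0.001, 1.523]
contact_force: [-3.3, 2.2, 8.4]
grip_width: 52.0
finger_force: 30.0
```

{"name": "step_arm", "arguments": {
  "deltas": [
    [0.3,0,0,0,0],
    [1,0,0,0,0],
    [1,0,0,0,0],
    [1,0,0,0,0],
    [1,0,0,0,0],
    [1,0,0,0,0],
    [1,0,0,0,0]
  ]
}}

```text
time: 16.5
tool_pos: [498.8, -279.8, 77.1]
tcp_rot: [-3.141, -0.0, 1.523]
contact_force: [-1.1, -0.6, 0.0]
grip_width: 90.9
finger_force: 0.0
```

{"name": "step_arm", "arguments": {
  "deltas": [
    [1,0,0,-0.02,0],
    [1,0,0,-0.04,0],
    [1,0,0,-0.06,0],
    [1,0,0,-0.06,0],
    [1,0,0,0,0.08],
    [1,0,0,0,0.09],
    [1,0,0,0,0.09],
    [1,0,0,0,0.09]
  ]
}}

```text
time: 17.3
tool_pos: [498.9, -279.8, 168.1]
tcp_rot: [3.141, 0.0, 0.968]
contact_force: [-0.4, 0.7, 0.2]
grip_width: 91.8
finger_force: 0.0
```

{"name": "step_arm", "arguments": {
  "deltas": [
    [1,0,0,0,0.09],
    [1,0,0,0,0.09],
    [1,0,0,0,0.09],
    [1,0,0,0,0.09],
    [1,0,0,0,0.09],
    [1,0,0,0,0.09],
    [1,0,0,0,0.09],
    [1,0,0,0,0.02]
  ]
}}

```text
time: 18.1
tool_pos: [498.9, -279.9, 168.1]
tcp_rot: [3.141, -0.001, -0.052]
contact_force: [-0.4, 1.1, -1.0]
grip_width: 92.0
finger_force: 0.0
```

Run:
```python
from h import *
go(543.8,6.8,24,-2.8)
p,im,d=cap("top"); cv2.imwrite("pics/t3.png",im[...,::-1]); W=world(p,d)
def f(u0,u1,v0,v1,lo,hi):
    q=W[v0:v1,u0:u1].reshape(-1,3); q=q[(q[:,2]>lo)&(q[:,2]<hi)]; print(len(q),q.mean(0).round(1) if len(q) else '')
f(268,294,214,240,46,60); f(370,455,300,345,100,125)
```

```text
t 18.1 pos [ 498.9 -279.9  168.1] yaw -2.98 shift [ 0.0617 -0.577   0.2881] turn -0.002 rows>= 8.0
468 [542.8   7.5  48.7]
602 [ 384.  -263.5  111.5]
```

View pics/t3.png

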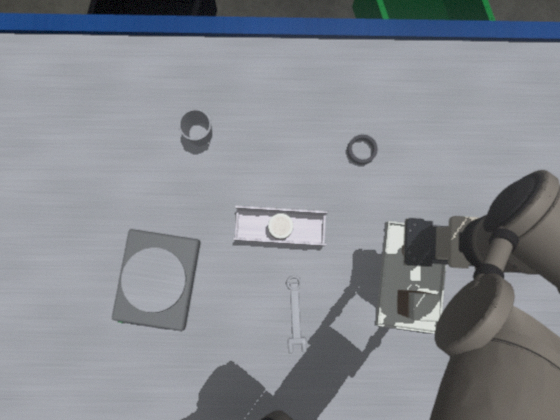

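The short jar is alone in the lane at (280,226). The square jar stands in the tray, partly hidden at (420,300). Next I'll move over the short jar.

{"name": "step_arm", "arguments": {
  "deltas": [
    [1,0.0069,-0.0641,0,-0.002],
    [1,0.0069,-0.0641,0,0],
    [1,0.0069,-0.0641,0,0],
    [1,0.0069,-0.0641,0,0],
    [1,0.0069,-0.0641,0,0],
    [1,0.0069,-0.0641,0,0],
    [1,0.0069,-0.0641,0,0],
    [1,0.0069,-0.0641,0,0]
  ]
}}

```text
time: 18.95
tool_pos: [538.0, -23.6, 167.9]
tcp_rot: [3.141, -0.001, -0.043]
contact_force: [-1.0, -0.2, -0.0]
grip_width: 92.1
finger_force: 0.0
```

{"name": "step_arm", "arguments": {
  "deltas": [
    [1,0.0069,-0.0641,0,0],
    [1,0,0,0,0],
    [1,0,0,0,0]
  ]
}}

```text
time: 19.25
tool_pos: [542.8, 7.5, 167.6]
tcp_rot: [3.141, -0.0, -0.042]
contact_force: [-0.7, -0.5, 0.2]
grip_width: 91.5
finger_force: 0.0
```

Run:
```python
from h import *
go(543.8,6.8,24,-2.8)
p,im,d=cap("top"); cv2.imwrite("pics/t4.png",im[...,::-1]); W=world(p,d); W=W[d>0]
for n,x,y in(("sq",389.4,-266.3),("rd",498.6,-279.7)):
    q=W[(np.hypot(W[:,0]-x,W[:,1]-y)<45)&(W[:,2]>95)&(W[:,2]<130)]
    if len(q): print(n,len(q),q.mean(0).round(1),cv2.minAreaRect(q[:,:2].astype(np.float32)))
```

```text
t 19.2 pos [542.8   7.5 167.6] yaw -2.4 shift [0.0021 0.0012 0.2873] turn 0.0045 rows>= 4.0
sq 810 [ 389.4 -263.   110.8] ((388.9770202636719, -264.8993225097656), (50.817012786865234, 50.00761032104492), 87.75419616699219)
rd 647 [ 497.4 -275.9  111.2] ((497.8392639160156, -277.6803283691406), (50.72181701660156, 50.3748779296875), 65.84294128417969)
```

{"name": "step_arm", "arguments": {
  "deltas": [
    [1,0.002,0.001,0.05,0.0045],
    [1,0,0,0.06,0],
    [1,0,0,0.06,0],
    [1,0,0,0.05,0],
    [1,0,0,0.035,0],
    [1,0,0,0.02,0],
    [1,0,0,0.012,0],
    [1,0,0,0,0]
  ]
}}

```text
time: 20.1
tool_pos: [543.7, 5.9, 23.5]
tcp_rot: [3.141, 0.0, -0.052]
contact_force: [-0.6, 0.7, 0.4]
grip_width: 91.8
finger_force: 0.0
```

{"name": "step_arm", "arguments": {
  "deltas": [
    [0,0,0,0,0],
    [0,0,0,0,0],
    [0,0,0,0,0],
    [0,0,0,0,0],
    [0,0,0,0,0],
    [0,0,0,0,0],
    [0,0,0,0,0],
    [0,0,0,0,0]
  ]
}}

```text
time: 20.9
tool_pos: [543.8, 6.4, 23.9]
tcp_rot: [3.141, -0.0, -0.051]
contact_force: [-0.2, -0.4, 2.8]
grip_width: 51.4
finger_force: 30.0
```

{"name": "step_arm", "arguments": {
  "deltas": [
    [0,0,0,-0.02,0],
    [0,0,0,-0.04,0],
    [0,0,0,-0.06,0],
    [0,0,0,-0.06,0],
    [0,0,0,-0.04,0],
    [0,0,0,-0.02,0],
    [0,0,0,0,0],
    [0,0,0,0,0]
  ]
}}

```text
time: 21.7
tool_pos: [543.1, 6.5, 142.9]
tcp_rot: [-3.142, 0.002, -0.051]
contact_force: [0.7, 0.2, -2.3]
grip_width: 51.6
finger_force: 30.0
```

```bash
python3 -c "
from h import *
go(431,263.5,68)"
```

```text
t 21.7 pos [543.1   6.5 142.9] yaw -2.95 shift [-0.2503 -0.5017  0.1497] turn -0.0 rows>= 7.0
```

{"name": "step_arm", "arguments": {
  "deltas": [
    [0,-0.015,-0.03,0,0],
    [0,-0.0275,-0.055,0,0],
    [0,-0.0375,-0.075,0,0],
    [0,-0.0375,-0.075,0,0],
    [0,-0.0375,-0.075,0,0],
    [0,-0.0375,-0.075,0,0],
    [0,-0.03,-0.06,0,0],
    [0,-0.0175,-0.035,0,0]
  ]
}}

```text
time: 22.5
tool_pos: [433.4, 254.8, 142.5]
tcp_rot: [3.141, 0.003, -0.049]
contact_force: [0.8, -1.2, -1.8]
grip_width: 51.4
finger_force: 30.0
```

{"name": "step_arm", "arguments": {
  "deltas": [
    [0,-0.01,-0.0215,0,0],
    [0,0,0,0,0],
    [0,0,0,0.03,0],
    [0,0,0,0.04,0],
    [0,0,0,0.04,0],
    [0,0,0,0.025,0],
    [0,0,0,0.005,0],
    [0,0,0,0,0]
  ]
}}

```text
time: 23.3
tool_pos: [431.9, 262.5, 73.3]
tcp_rot: [3.141, 0.001, -0.053]
contact_force: [0.8, -0.1, -1.2]
grip_width: 51.6
finger_force: 30.0
```

{"name": "step_arm", "arguments": {
  "deltas": [
    [0,0,0,0.003,0],
    [0,0,0,0.002,0],
    [0,0,0,0,0],
    [0,0,0,0,0]
  ]
}}

```text
time: 23.7
tool_pos: [431.9, 263.3, 71.5]
tcp_rot: [-3.141, -0.001, -0.051]
contact_force: [0.3, -0.7, -1.7]
grip_width: 51.1
finger_force: 30.0
```

{"name": "step_arm", "arguments": {
  "deltas": [
    [0,0,0,0.003,0],
    [0,0,0,0.002,0],
    [0,0,0,0,0],
    [0,0,0,0,0]
  ]
}}

```text
time: 24.1
tool_pos: [431.7, 263.3, 68.6]
tcp_rot: [3.141, 0.0, -0.051]
contact_force: [0.6, 0.0, -1.9]
grip_width: 51.7
finger_force: 30.0
```

{"name": "step_arm", "arguments": {
  "deltas": [
    [0,0,0,0.002,0],
    [0,0,0,0,0],
    [0,0,0,0,0]
  ]
}}

```text
time: 24.4
tool_pos: [431.9, 263.4, 67.9]
tcp_rot: [-3.142, -0.0, -0.051]
contact_force: [-0.4, -0.4, 1.2]
grip_width: 51.4
finger_force: 30.0
```

Contact felt, so I'll release, rise and turn back.

{"name": "step_arm", "arguments": {
  "deltas": [
    [0.3,0,0,0.001,0],
    [1,0,0,0,0],
    [1,0,0,0,0],
    [1,0,0,0,0],
    [1,0,0,0,0],
    [1,0,0,0,0],
    [1,0,0,0,0],
    [1,0,0,0,0]
  ]
}}

```text
time: 25.2
tool_pos: [431.7, 263.3, 67.1]
tcp_rot: [3.142, 0.0, -0.051]
contact_force: [-0.1, -0.3, 0.6]
grip_width: 91.5
finger_force: 0.0
```

{"name": "step_arm", "arguments": {
  "deltas": [
    [1,0,0,-0.02,0],
    [1,0,0,-0.04,0],
    [1,0,0,-0.06,0],
    [1,0,0,-0.08,0],
    [1,0,0,0,-0.08],
    [1,0,0,0,-0.09],
    [1,0,0,0,-0.09],
    [1,0,0,0,-0.09]
  ]
}}

```text
time: 26.0
tool_pos: [431.8, 263.3, 168.1]
tcp_rot: [3.141, -0.001, 0.504]
contact_force: [-0.3, -0.0, -0.3]
grip_width: 91.3
finger_force: 0.0
```

{"name": "step_arm", "arguments": {
  "deltas": [
    [1,0,0,0,-0.09],
    [1,0,0,0,-0.09],
    [1,0,0,0,-0.09],
    [1,0,0,0,-0.09],
    [1,0,0,0,-0.09],
    [1,0,0,0,-0.09],
    [1,0,0,0,-0.09],
    [1,0,0,0,-0.02]
  ]
}}

```text
time: 26.8
tool_pos: [431.8, 263.3, 168.0]
tcp_rot: [3.141, -0.0, 1.524]
contact_force: [-0.6, -1.5, 0.4]
grip_width: 91.6
finger_force: 0.0
```

Run:
```python
from h import *
go(499.0,-280,78.6,87.3)
p,im,d=cap("scene"); cv2.imwrite("pics/s5.png",im[...,::-1]); W=world(p,d); W=W[d>0]
q=W[(np.hypot(W[:,0]-431,W[:,1]-263.5)<40)&(W[:,2]>80)&(W[:,2]<105)]
print(len(q),q.mean(0),cv2.minAreaRect(q[:,:2].astype(np.float32)))
```

```text
t 26.8 pos [431.8 263.3 168. ] yaw 87.31 shift [-1.0791  0.1855  0.1787] turn 0.0001 rows>= 13.0
409 [440.52024916 262.10153742  89.63224769] ((433.7489013671875, 264.1804504394531), (52.13262939453125, 51.180301666259766), 28.250953674316406)
```

View pics/s5.png

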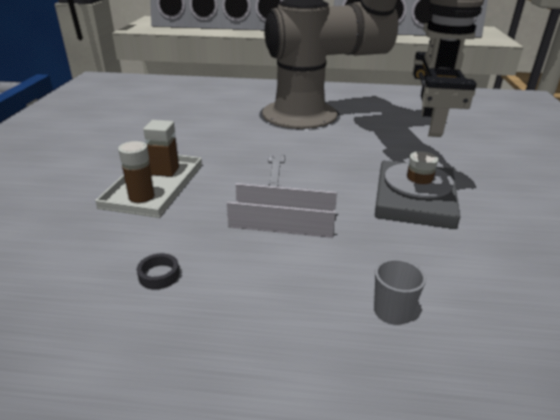

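The short jar stands mid-pan at (423,167) and both tall jars stand in the tray at (137,172) and (160,148). Now I'll fetch the round jar.

{"name": "step_arm", "arguments": {
  "deltas": [
    [1,-0.0719,0.0124,0,0],
    [1,-0.0719,0.0124,0,0],
    [1,-0.0719,0.0124,0,0],
    [1,-0.0719,0.0124,0,0],
    [1,-0.0719,0.0124,0,0],
    [1,-0.0719,0.0124,0,0],
    [1,-0.0719,0.0124,0,0],
    [1,-0.0719,0.0124,0,0]
  ]
}}

```text
time: 27.65
tool_pos: [466.6, -28.0, 167.9]
tcp_rot: [3.141, 0.0, 1.518]
contact_force: [0.5, -0.3, -0.4]
grip_width: 91.7
finger_force: 0.0
```

{"name": "step_arm", "arguments": {
  "deltas": [
    [1,-0.0719,0.0124,0,0],
    [1,-0.0719,0.0124,0,0],
    [1,-0.0719,0.0124,0,0],
    [1,-0.0719,0.0124,0,0],
    [1,-0.0719,0.0124,0,0],
    [1,-0.0719,0.0124,0,0],
    [1,-0.0719,0.0124,0,0],
    [1,0,0,0,0]
  ]
}}

```text
time: 28.45
tool_pos: [497.1, -284.3, 167.6]
tcp_rot: [3.14, 0.002, 1.515]
contact_force: [-0.3, 0.6, -0.7]
grip_width: 91.8
finger_force: 0.0
```

{"name": "step_arm", "arguments": {
  "deltas": [
    [1,0,0,0,0],
    [1,0,0,0,0]
  ]
}}

```text
time: 28.65
tool_pos: [496.7, -279.0, 167.4]
tcp_rot: [-3.141, -0.001, 1.519]
contact_force: [0.4, -0.6, 0.3]
grip_width: 92.0
finger_force: 0.0
```

```bash
python3 -c "
from h import *
go(499.0,-280,78.6,87.3)"
```

```text
t 28.6 pos [ 496.7 -279.   167.4] yaw 87.06 shift [-0.0019  0.0047  0.1776] turn -0.0027 rows>= 2.0
```

{"name": "step_arm", "arguments": {
  "deltas": [
    [1,-0.001,0.0045,0.04,-0.002],
    [1,0,0,0.05,0],
    [1,0,0,0.05,0],
    [1,0,0,0.03,0],
    [1,0,0,0.0075,0],
    [1,0,0,0,0],
    [1,0,0,0,0]
  ]
}}

```text
time: 29.35
tool_pos: [499.8, -280.5, 79.6]
tcp_rot: [3.14, 0.001, 1.523]
contact_force: [1.1, -0.3, 1.4]
grip_width: 91.6
finger_force: 0.0
```

{"name": "step_arm", "arguments": {
  "deltas": [
    [0,0,0,0,0],
    [0,0,0,0,0],
    [0,0,0,0,0],
    [0,0,0,0,0],
    [0,0,0,0,0],
    [0,0,0,0,0],
    [0,0,0,0,0],
    [0,0,0,0,0]
  ]
}}

```text
time: 30.15
tool_pos: [499.1, -280.7, 78.5]
tcp_rot: [-3.142, 0.0, 1.522]
contact_force: [-1.6, -0.7, 1.4]
grip_width: 51.6
finger_force: 30.0
```

{"name": "step_arm", "arguments": {
  "deltas": [
    [0,0,0,-0.02,0],
    [0,0,0,-0.03,0],
    [0,0,0,-0.04,0],
    [0,0,0,-0.04,0],
    [0,0,0,-0.03,0],
    [0,0,0,0,0],
    [0,0,0,0,0]
  ]
}}

```text
time: 30.85
tool_pos: [499.0, -280.5, 158.4]
tcp_rot: [-3.142, 0.0, 1.522]
contact_force: [0.2, -0.1, -2.3]
grip_width: 51.4
finger_force: 30.0
```

```bash
python3 -c "
from h import *
go(548.6,64.3,78.6,87.3)"
```

```text
t 30.9 pos [ 499.  -280.5  158.4] yaw 87.23 shift [0.6935 0.0667 0.1595] turn -0.0007 rows>= 8.0
```

{"name": "step_arm", "arguments": {
  "deltas": [
    [0,0.03,0.003,0,0],
    [0,0.06,0.006,0,0],
    [0,0.075,0.0072,0,0],
    [0,0.075,0.0072,0,0],
    [0,0.075,0.0072,0,0],
    [0,0.075,0.0072,0,0],
    [0,0.075,0.0072,0,0],
    [0,0.075,0.0072,0,0]
  ]
}}

```text
time: 31.65
tool_pos: [537.3, -9.6, 157.4]
tcp_rot: [-3.139, -0.0, 1.523]
contact_force: [-0.7, -0.2, -2.5]
grip_width: 51.9
finger_force: 30.0
```

{"name": "step_arm", "arguments": {
  "deltas": [
    [0,0.065,0.0062,0,0],
    [0,0.045,0.0043,0,0],
    [0,0.03,0.0028,0,0],
    [0,0.0135,0.001,0,0],
    [0,0,0,0,0],
    [0,0,0,0,0],
    [0,0,0,0,0]
  ]
}}

```text
time: 32.35
tool_pos: [549.0, 63.1, 158.4]
tcp_rot: [-3.141, 0.0, 1.521]
contact_force: [-0.8, -0.1, -1.8]
grip_width: 51.8
finger_force: 30.0
```

```bash
python3 -c "
from h import *
go(548.6,64.3,78.6,87.3)"
```

```text
t 32.4 pos [549.   63.1 158.4] yaw 87.16 shift [ 0.0025 -0.0009  0.1595] turn -0.0016 rows>= 2.0
```

{"name": "step_arm", "arguments": {
  "deltas": [
    [0,0.0025,-0.001,0.02,0],
    [0,0,0,0.035,0],
    [0,0,0,0.04,0],
    [0,0,0,0.03,0],
    [0,0,0,0.02,0],
    [0,0,0,0.006,0],
    [0,0,0,0,0],
    [0,0,0,0,0]
  ]
}}

```text
time: 33.15
tool_pos: [549.1, 65.3, 83.6]
tcp_rot: [3.14, 0.0, 1.522]
contact_force: [0.1, -0.3, -2.9]
grip_width: 51.5
finger_force: 30.0
```

{"name": "step_arm", "arguments": {
  "deltas": [
    [0,0,0,0.004,0],
    [0,0,0,0.003,0],
    [0,0,0,0,0],
    [0,0,0,0,0]
  ]
}}

```text
time: 33.55
tool_pos: [548.7, 65.4, 79.6]
tcp_rot: [3.141, 0.0, 1.523]
contact_force: [0.6, -0.7, -2.2]
grip_width: 51.6
finger_force: 30.0
```

{"name": "step_arm", "arguments": {
  "deltas": [
    [0,0,0,0.002,0],
    [0,0,0,0,0],
    [0,0,0,0,0]
  ]
}}

```text
time: 33.85
tool_pos: [548.7, 65.4, 78.5]
tcp_rot: [3.141, 0.0, 1.522]
contact_force: [0.2, 0.4, -2.0]
grip_width: 52.1
finger_force: 30.0
```

{"name": "step_arm", "arguments": {
  "deltas": [
    [0,0,0,0.002,0],
    [0,0,0,0,0],
    [0,0,0,0,0]
  ]
}}

```text
time: 34.15
tool_pos: [548.7, 65.4, 78.4]
tcp_rot: [3.141, 0.0, 1.523]
contact_force: [-3.1, -0.1, 5.6]
grip_width: 51.7
finger_force: 30.0
```

{"name": "step_arm", "arguments": {
  "deltas": [
    [0.3,0,0,0,0],
    [1,0,0,0,0],
    [1,0,0,0,0],
    [1,0,0,0,0],
    [1,0,0,0,0],
    [1,0,0,0,0],
    [1,0,0,0,0]
  ]
}}

```text
time: 34.85
tool_pos: [548.7, 65.4, 77.4]
tcp_rot: [-3.142, 0.0, 1.522]
contact_force: [-0.1, -0.6, 0.4]
grip_width: 90.8
finger_force: 0.0
```

{"name": "step_arm", "arguments": {
  "deltas": [
    [1,0,0,-0.02,0],
    [1,0,0,-0.04,0],
    [1,0,0,-0.06,0],
    [1,0,0,-0.06,0],
    [1,0,0,0,0],
    [1,0,0,0,0]
  ]
}}

```text
time: 35.45
tool_pos: [548.9, 65.4, 168.5]
tcp_rot: [3.14, 0.0, 1.523]
contact_force: [-0.3, 0.0, -0.3]
grip_width: 92.0
finger_force: 0.0
```

```bash
python3 -c "
from h import *
go(389.8,-266.8,77,87.3)"
```

```text
t 35.5 pos [548.9  65.4 168.5] yaw 87.23 shift [-0.6786 -0.2866  0.1829] turn -0.0007 rows>= 9.0
```

{"name": "step_arm", "arguments": {
  "deltas": [
    [1,-0.0679,-0.0287,0,0],
    [1,-0.0679,-0.0287,0,0],
    [1,-0.0679,-0.0287,0,0],
    [1,-0.0679,-0.0287,0,0],
    [1,-0.0679,-0.0287,0,0],
    [1,-0.0679,-0.0287,0,0],
    [1,-0.0679,-0.0287,0,0],
    [1,-0.0679,-0.0287,0,0]
  ]
}}

```text
time: 36.25
tool_pos: [419.4, -201.1, 166.5]
tcp_rot: [-3.14, -0.001, 1.523]
contact_force: [1.6, -1.2, -0.1]
grip_width: 91.9
finger_force: 0.0
```

{"name": "step_arm", "arguments": {
  "deltas": [
    [1,-0.0679,-0.0287,0,0],
    [1,-0.0679,-0.0287,0,0],
    [1,0,0,0,0],
    [1,0,0,0,0],
    [1,0,0,0,0]
  ]
}}

```text
time: 36.75
tool_pos: [388.9, -265.8, 166.9]
tcp_rot: [-3.141, -0.001, 1.523]
contact_force: [0.3, 0.0, -0.1]
grip_width: 91.9
finger_force: 0.0
```

```bash
python3 -c "
from h import *
go(389.8,-266.8,77,87.3)"
```

```text
t 36.8 pos [ 388.9 -265.8  166.9] yaw 87.26 shift [-0.002   0.0019  0.1797] turn -0.0004 rows>= 2.0
```

{"name": "step_arm", "arguments": {
  "deltas": [
    [1,-0.001,0.002,0.04,0],
    [1,0,0,0.05,0],
    [1,0,0,0.05,0],
    [1,0,0,0.03,0],
    [1,0,0,0.009,0],
    [1,0,0,0,0],
    [1,0,0,0,0]
  ]
}}

```text
time: 37.45
tool_pos: [390.5, -267.2, 78.6]
tcp_rot: [3.141, 0.001, 1.523]
contact_force: [-0.1, -0.4, 0.2]
grip_width: 91.7
finger_force: 0.0
```

{"name": "step_arm", "arguments": {
  "deltas": [
    [0,0,0,0,0],
    [0,0,0,0,0],
    [0,0,0,0,0],
    [0,0,0,0,0],
    [0,0,0,0,0],
    [0,0,0,0,0],
    [0,0,0,0,0],
    [0,0,0,0,0]
  ]
}}

```text
time: 38.25
tool_pos: [389.8, -267.4, 78.0]
tcp_rot: [-3.142, 0.0, 1.522]
contact_force: [-1.3, -0.1, 0.2]
grip_width: 49.8
finger_force: 29.9
```

{"name": "step_arm", "arguments": {
  "deltas": [
    [0,0,0,-0.02,0],
    [0,0,0,-0.03,0],
    [0,0,0,-0.04,0],
    [0,0,0,-0.04,0],
    [0,0,0,-0.03,0],
    [0,0,0,0,0],
    [0,0,0,0,0]
  ]
}}

```text
time: 38.95
tool_pos: [389.7, -267.1, 157.8]
tcp_rot: [-3.141, -0.0, 1.523]
contact_force: [-0.5, -0.0, -3.0]
grip_width: 50.0
finger_force: 29.9
```

```bash
python3 -c "
from h import *
go(542.1,-51.3,77,87.3)"
```

```text
t 39.0 pos [ 389.7 -267.1  157.8] yaw 87.23 shift [0.4455 0.2842 0.1616] turn -0.0007 rows>= 7.0
```

{"name": "step_arm", "arguments": {
  "deltas": [
    [0,0.03,0.02,0,0],
    [0,0.06,0.04,0,0],
    [0,0.075,0.047,0,0],
    [0,0.075,0.047,0,0],
    [0,0.075,0.047,0,0],
    [0,0.065,0.041,0,0],
    [0,0.045,0.029,0,0],
    [0,0.0205,0.013,0,0]
  ]
}}

```text
time: 39.75
tool_pos: [542.8, -49.4, 156.4]
tcp_rot: [-3.139, -0.001, 1.525]
contact_force: [0.3, -0.3, -3.3]
grip_width: 49.7
finger_force: 29.9
```

{"name": "step_arm", "arguments": {
  "deltas": [
    [0,0,0,0,0],
    [0,0,0,0,0],
    [0,0,0,0,0]
  ]
}}

```text
time: 40.05
tool_pos: [541.7, -52.9, 157.7]
tcp_rot: [-3.141, 0.0, 1.521]
contact_force: [1.4, 0.5, -3.1]
grip_width: 50.0
finger_force: 29.9
```

```bash
python3 -c "
from h import *
go(542.1,-51.3,78,87.3)"
```

```text
t 40.0 pos [541.7 -52.9 157.7] yaw 87.15 shift [0.0032 0.0007 0.1593] turn -0.0016 rows>= 2.0
```

{"name": "step_arm", "arguments": {
  "deltas": [
    [0,0.0025,0.0007,0.02,0],
    [0,0,0,0.035,0],
    [0,0,0,0.04,0],
    [0,0,0,0.03,0],
    [0,0,0,0.02,0],
    [0,0,0,0.006,0],
    [0,0,0,0,0],
    [0,0,0,0,0]
  ]
}}

```text
time: 40.85
tool_pos: [543.3, -50.7, 83.1]
tcp_rot: [3.14, 0.0, 1.522]
contact_force: [-0.9, -0.4, -3.3]
grip_width: 49.9
finger_force: 29.9
```

{"name": "step_arm", "arguments": {
  "deltas": [
    [0,0,0,0.004,0],
    [0,0,0,0.003,0],
    [0,0,0,0,0],
    [0,0,0,0,0]
  ]
}}

```text
time: 41.25
tool_pos: [542.9, -50.5, 79.1]
tcp_rot: [3.141, 0.0, 1.523]
contact_force: [-0.5, 0.3, -3.7]
grip_width: 49.9
finger_force: 29.9
```

{"name": "step_arm", "arguments": {
  "deltas": [
    [0,0,0,0.002,0],
    [0,0,0,0,0],
    [0,0,0,0,0]
  ]
}}

```text
time: 41.55
tool_pos: [543.0, -50.5, 78.0]
tcp_rot: [3.141, 0.0, 1.522]
contact_force: [0.2, 0.1, -2.7]
grip_width: 49.8
finger_force: 29.9
```

{"name": "step_arm", "arguments": {
  "deltas": [
    [0,0,0,0.002,0],
    [0,0,0,0,0],
    [0,0,0,0,0]
  ]
}}

```text
time: 41.85
tool_pos: [543.0, -50.5, 78.0]
tcp_rot: [3.141, 0.0, 1.523]
contact_force: [-3.6, 0.8, 5.6]
grip_width: 49.7
finger_force: 29.9
```

{"name": "step_arm", "arguments": {
  "deltas": [
    [0.3,0,0,0,0],
    [1,0,0,0,0],
    [1,0,0,0,0],
    [1,0,0,0,0],
    [1,0,0,0,0],
    [1,0,0,0,0],
    [1,0,0,0,0]
  ]
}}

```text
time: 42.55
tool_pos: [542.9, -50.5, 76.9]
tcp_rot: [-3.142, 0.0, 1.522]
contact_force: [0.3, -0.3, -0.1]
grip_width: 90.6
finger_force: 0.0
```

{"name": "step_arm", "arguments": {
  "deltas": [
    [1,0,0,-0.02,0],
    [1,0,0,-0.04,0],
    [1,0,0,-0.06,0],
    [1,0,0,-0.08,0],
    [1,-0.08,0,0,0],
    [1,-0.08,0,0,0],
    [1,-0.08,0,0,0],
    [1,-0.08,0,0,0]
  ]
}}

```text
time: 43.35
tool_pos: [535.1, -211.7, 178.0]
tcp_rot: [3.14, 0.001, 1.523]
contact_force: [0.7, 0.4, 0.7]
grip_width: 91.9
finger_force: 0.0
```

{"name": "step_arm", "arguments": {
  "deltas": [
    [1,0,0,0,0],
    [1,0,0,0,0],
    [1,0,0,0,0]
  ]
}}

```text
time: 43.65
tool_pos: [535.2, -209.4, 177.3]
tcp_rot: [3.142, -0.0, 1.523]
contact_force: [0.2, -0.5, -0.5]
grip_width: 91.7
finger_force: 0.0
```

Run:
```python
from h import *
p,im,d=cap("top"); cv2.imwrite("pics/t6.png",im[...,::-1]); W=world(p,d); W=W[d>0]
for n,x,y,lo,hi,r in(("round",546.4,65.5,95,125,45),("square",541,-50.3,95,125,45),("short",431,263.5,80,110,45)):
    q=W[(np.hypot(W[:,0]-x,W[:,1]-y)<r)&(W[:,2]>lo)&(W[:,2]<hi)]
    if len(q): print(n,len(q),q.mean(0).round(1),cv2.minAreaRect(q[:,:2].astype(np.float32)))
```

```text
round 580 [547.2  66.9 112.3] ((547.5636596679688, 67.64237976074219), (49.994869232177734, 49.621498107910156), 1.4919081926345825)
square 700 [541.6 -48.1 111.7] ((542.1435546875, -48.598655700683594), (49.98082733154297, 50.08026123046875), 88.11302947998047)
short 605 [431.3 263.9  92.2] ((431.1864929199219, 265.0641174316406), (50.834259033203125, 50.72444534301758), 21.01418113708496)
```

View pics/t6.png

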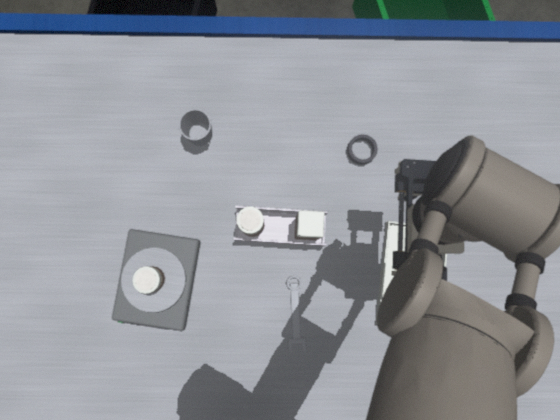

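Both tall jars are back in the lane at (250,220) and (311,224), about 2 mm from where they started. The short jar is on the pan at (147,280), nothing else has moved, and the arm is clear.

```bash
python3 -c "
from plant import bot
print(bot.close_job())"
```

```text
the job is handed in; nothing more can be done
None
```

The job is handed in: the short jar stands on the scale's pan within about 2 mm of its middle, both tall jars are back upright in the lane within about 2 mm of where they stood, and the wrench, cup and collar were left alone; the hand-in gave no verdict.

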